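Set the brewing timer without letting it spin

TASK

Set the free-standing brewing timer for the next pot: wind its dial clockwise all the way to the end stop, then turn it back until its pointer lines up with the one long mark on the scale, and let go. Its dial is stiff and its feet slip, so press it down onto the counter firmly but not hard while you turn: the timer must not spin, slide away or tip, and the tea things around it are to be left alone.

Things in the scene. Friction and masses are not known exactly. Their poses are not given: they have to be found in the camera images.
- timer: Loose round timer: white puck 98 mm in diameter, grey dial on top, 86 mm high, 0.30 to 0.44 kg. Origin: centre of the underside; z up; -x points to its front, a square lug. Four rubber feet 36 mm from the axis slip on the counter (friction 0.48 to 0.72): if the dial is turned unpressed the whole timer spins. It is spoilt if its centre or lug moves over 15 mm or it tips.
- timer_top (a point): Centre of the flat top of the white housing, 45 mm above the counter. Housing and dial ride on a sprung foot: pressed, they give easily (under 5 N) through 0 to 9 mm of play, different each time, then meet a stiff spring, 1 mm per 10 N. A press of 13 to 16 N stops the timer from spinning; over 19 N (24 N of feet on counter, weight included) breaks it.
- timer_front (a point): The timer's front: centre of the outer face of the lug, which is 20 mm wide, on the side of the housing, 55 mm from the timer's axis, 28 mm above the counter (taken when not pressed: this point does not sink).
- dial_grip (a point): Point on the dial's axis at gripping height, 73 mm above the counter. The grip is an upright bar 44 mm long (along x of this frame), 14 mm wide (along y, to be pinched); its flat top is 12 mm above this point, its lower edge 21 mm below, where the dial's round flange, 55 mm wide, begins. -x is the pointer end (black line and tip). Frame turns with the dial, z up.
- timer_dial (a joint): Dial angle in the housing, rad: 0 with the pointer at the front lug, growing clockwise seen from above, end stop at 1.8. Scale marks every 0.3 rad from 0 to 1.8 on the housing top; the one long mark, to be set in the end, is at 1.2. The dial stays where it is left and takes about 0.24 N m to turn either way.
- teapot: Bystander: dark kyusu teapot with side handle, about 200 mm over spout and handle, 98 mm high, loose. Origin at the centre of its underside.
- clay_pot: Bystander: smaller clay kyusu teapot, 88 mm high, loose. Origin at the centre of its underside.
- pitcher: Bystander: glass pitcher, 84 mm diameter, 95 mm high, loose. Origin at the centre of its underside.
- cup_a: Bystander: white cup, 68 mm diameter, 46 mm high, loose. Origin at the centre of its underside.
- cup_b: Bystander: white cup like cup_a, loose. Origin at the centre of its underside.
- caddy: Bystander: closed steel tea caddy, 68 mm diameter, 85 mm high, loose. Origin at the centre of its underside.
- scoop: Bystander: wooden tea scoop, 150 mm long, lying on the counter, loose. Origin at the centre of its underside.
There are look-alikes about, which are no part of the job. Leave any blue or brown look-alike of the timer alone.

How it is judged:
On the way:
1. the dial is wound clockwise to its end stop (value of joint timer_dial above 1.74 rad), for 0.1 s.
At the end, for the whole second after the job is handed in: The dial points at the long mark (1.2 rad, within 0.1), and the timer is released and at rest, upright on the counter, its centre and its front lug within 15 mm of where they were (value of joint timer_dial between 1.1 and 1.3 rad and distance of each of timer, timer_front from where it was at the start of the episode below 0.015 m and angle between timer's own z axis and vertical below 0.05 rad and height (world z) of timer below 0.004 m and linear speed of timer below 0.02 m/s); the robot touches nothing.
It fails at once if the timer spins or slides: its centre or its front lug moves more than 15 mm (distance of any of timer, timer_front from where it was at the start of the episode above 0.015 m).
It fails at once if the timer is pressed on the counter with more than 24 N (contact force between timer and table above 24 N).
It fails at once if the timer is tipped more than 0.2 rad (angle between timer's own z axis and vertical above 0.2 rad).
It fails at once if a bystander is moved more than 20 mm (distance of any of teapot, clay_pot, pitcher, cup_a, cup_b, caddy, scoop from where it was at the start of the episode above 0.02 m).
It also fails if it takes over 54 s, if anything falls off the work surface, if the arm or the gripper's body presses on something with over 40 N, if the wrist force passes 120 N, or if a joint passes its speed limit or range.

ROBOT

A 6-joint arm with a two-finger parallel gripper is mounted at the origin on the work surface. World frame = base frame: x ahead of the robot, y to its left, z up, the work surface at z = 0. Lengths are in m, angles in rad, forces in N, time in s.
With the tool pointing down it reaches from about 0.275 to 0.825 m from the base axis. Payload 4.9 kg.
Tool frame: the origin (TCP) lies midway between the tips of the shut fingers; the grasp point (between the pads) lies 19 mm behind it; z points along the fingers, y is the line along which they close (so a half turn about z gives the same grasp; the last joint's range is limited). The gripper opens to 85 mm and grips with 20 to 120 N. Pads are 22 mm wide; open, the fingers measure 114 mm over their backs; the gripper's body (76 mm by 85 mm) begins 54 mm behind the grasp point. The pads swing forward as they close: fully open they stand 13 mm farther back than shut.
Start: joints at [-1.335, 0.326, -0.193, 1.052, 0, 1.437], TCP at [0.199, -0.513, 0.231] pointing down, gripper open.
Joint ranges: [-2.65, 2.65], [-0.97, 1.79], [-1.3, 1.35], [-1.93, 2.1], [-1.47, 1.37], [-3.14, 3.14]. Speed limits (rad/s): [2.57, 2.57, 3.14, 3.14, 3.14, 3.14].

INTERFACE

Orientations are given as a unit quaternion [w, x, y, z].
In Python, from plant import telemetry, vision, order gives the robot as it stands.
- The arm moves only by the tool play_rows, never from a script. Its argument "deltas" is a list that holds one entry, the list of rows, each a list of 7 numbers: the closure, from 0 (fully open) to 1 (shut), then the shift along the tool's x, y, z in mm, then the turn, a rotation vector about the tool's x, y, z in degrees. A call has 1 to 8 rows; each row shifts and turns the commanded pose from where the row before left it, along the tool's axes as they then stand; what a row does not reach is not made up. A row lasts 1/8 s, in which the tool goes at most 62.5 mm and 10.7 degrees, less where a joint would pass 70% of its speed; a pose out of reach is approached as far as the arm can. A call is refused whole if a number of a shift passes 62.5 or a number of a turn 10.7, either way. A call with a gripper value outside its range is refused whole. The fingers move at their own pace and stop on an object; the grip force is fixed at half the most. Time passes only in rows, so rows that do not move let the fingers close. It gives the time, the measured TCP pose, the force, the opening and the grip force at its end, in the units of the state.
- telemetry.sense(): the state, without advancing time (a new reading comes with each control period).
- vision.read_camera(name): name is "side" or "top" or "wrist"; returns (picture, depth): 384x512x3 uint8, red, green, blue; 384x512 float32, m along the optical axis (not along the pixel's ray), 0 where there is no reading.
- vision.camera_model(name): a dict with "camera_matrix" (3x3 intrinsics, pixels), "D" ([k1, k2, p1, p2, k3] as OpenCV has them; the pictures are not rectified), "camera_from_world" (4x4, takes a point from world to camera coordinates). Camera axes: x right, y down, z forward; pixel columns grow to the right and rows downward; lengths in m; the calibration is good to about 2 mm. A picture is of the moment at which its call begins: read the wrist's pose just before it. camera_model takes no time and is no camera call; for the wrist camera it gives the pose at the moment of the call.
- order.hand_in(): hands the job in; it is judged then, once.
The state is a dict: "time": time; "joint_positions": joint angles; "qvel": joint speeds; "tau": joint torques, N m; "position": TCP position; "ee_rot": TCP orientation; "contact_force": force on the tool from outside, world axes, zero at the start; "ft_torque": the same for the moment, N m; "gripper_width": finger opening in m; "grasp_force": force on a finger pad.
Only numpy, scipy, OpenCV 4.12 (cv2) and the standard library are available. Lean on these libraries where they do the work, as an engineer would, in place of code of your own. Each camera call takes 0.05 s, during which the arm holds its last target. There are 200 camera calls.

## Working session

There is one attempt and no reset: what is moved stays moved. The work goes in short steps, Python scripts to look and compute and a tool call to move; the robot and the scene stay as the last step left them, time stands still between calls to the robot, and variables do not carry over. Pictures are saved under pics/ and viewed, at most 10 in all, crops included, and the job is handed in when it is done.

Besides the shell and the picture viewer there is one more tool, called after ">>>" as name([rows], argument=value, ...), one row to a line, values as JSON. play_rows: Moves the arm, as the interface text tells. Its arguments: {"type":"object","properties":{"deltas":{"type":"array","items":{"type":"array","items":{"type":"array","items":{"type":"number"}}}}},"required":["deltas"]}

```bash
ls; mkdir -p pics; python3 - <<'E'
from plant import telemetry, vision
import cv2,numpy as np
s=telemetry.sense()
print({k:np.round(v,4).tolist() for k,v in s.items()})
for n in("top","side"):
    im,d=vision.read_camera(n); m=vision.camera_model(n)
    print(n,np.round(m["camera_matrix"],1).tolist(),m["D"],np.round(m["camera_from_world"],4).tolist())
    cv2.imwrite(f"pics/{n}0.png",cv2.cvtColor(im,cv2.COLOR_RGB2BGR)); np.save(f"{n}_d.npy",d)
E
```

```text
pics
{'time': 0.0, 'joint_positions': [-1.3352, 0.3269, -0.1936, 1.052, -0.0, 1.4366], 'qvel': [-0.0012, 0.0008, 0.0018, -0.0006, -0.0003, 0.0], 'tau': [-0.0007, -44.3402, 26.2439, 0.0154, -0.0003, -0.0], 'position': [0.1987, -0.5123, 0.2305], 'ee_rot': [-0.0009, 0.983, 0.1838, -0.0001], 'contact_force': [0.1293, -0.508, 0.3396], 'ft_torque': [0.016, 0.0025, -0.0238], 'grasp_force': 0.0, 'gripper_width': 0.0855}
top [[452.3, 0.0, 261.0], [0.0, 452.3, 190.1], [0.0, 0.0, 1.0]] [0.03338563 0.         0.         0.         0.        ] [[-0.0168, -0.9997, -0.0164, -0.0673], [-0.9981, 0.0178, -0.0592, 0.579], [0.0595, 0.0154, -0.9981, 1.5924], [0.0, 0.0, 0.0, 1.0]]
side [[405.4, 0.0, 255.4], [0.0, 405.4, 186.9], [0.0, 0.0, 1.0]] [-0.11590109  0.          0.          0.          0.        ] [[-0.8734, -0.487, 0.004, 0.4591], [-0.2966, 0.5254, -0.7975, 0.2798], [0.3863, -0.6977, -0.6033, 1.0769], [0.0, 0.0, 0.0, 1.0]]
```

View pics/top0.png

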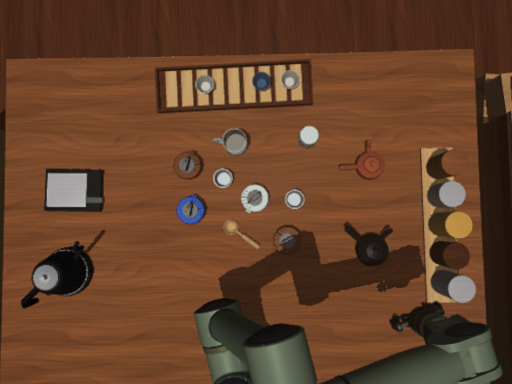

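View pics/side0.png

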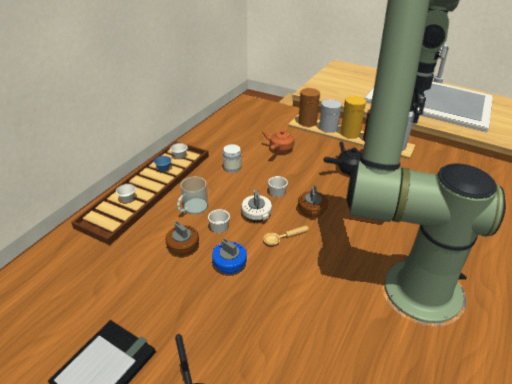

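The top view shows the white timer at about (255,198), with cups at (223,178) and (295,199), the scoop at (242,234) and blue and brown look-alikes around it. The side view shows the timer at about (257,207).

```bash
cat > h.py <<'E'
import cv2,numpy as np
from plant import telemetry, vision
def ray(m,uv,z):
    K,D,T=m["camera_matrix"],np.array(m["D"]),np.array(m["camera_from_world"])
    p=cv2.undistortPoints(np.array(uv,float).reshape(-1,1,2),np.array(K),D).reshape(-1,2)
    R,t=T[:3,:3],T[:3,3]; c=-R.T@t
    d=np.c_[p,np.ones(len(p))]@R
    return c+d*((z-c[2])/d[:,2])[:,None]
def proj(m,P):
    T=np.array(m["camera_from_world"]); r=cv2.Rodrigues(T[:3,:3])[0]
    return cv2.projectPoints(np.array(P,float).reshape(-1,1,3),r,T[:3,3],np.array(m["camera_matrix"]),np.array(m["D"]))[0].reshape(-1,2)
E
python3 - <<'E'
from h import *
im=cv2.imread("pics/top0.png"); m=vision.camera_model("top")
hsv=cv2.cvtColor(im,cv2.COLOR_BGR2HSV)
w=((hsv[...,1]<60)&(hsv[...,2]>130)).astype(np.uint8)
n,l,st,c=cv2.connectedComponentsWithStats(w)
for i in range(1,n):
    if st[i,4]>60 and 140<c[i][0]<330 and 120<c[i][1]<260: print(st[i],c[i],ray(m,c[i],0.045).round(3))
crop=cv2.resize(im[150:250,190:320],None,fx=6,fy=6,interpolation=cv2.INTER_CUBIC); cv2.imwrite("pics/c1.png",crop)
E
```

```text
[300 126  19  18 275] [308.92       134.52727273] [[ 0.769 -0.249  0.045]]
[227 135  19  18 276] [235.48550725 143.54710145] [[0.742 0.009 0.045]]
[213 168  19  20 226] [222.84513274 178.10619469] [[0.621 0.055 0.045]]
[241 185  27  28 426] [253.89906103 198.342723  ] [[ 0.548 -0.053  0.045]]
[285 189  19  20 212] [293.67924528 198.92924528] [[ 0.543 -0.191  0.045]]
```

View pics/c1.png

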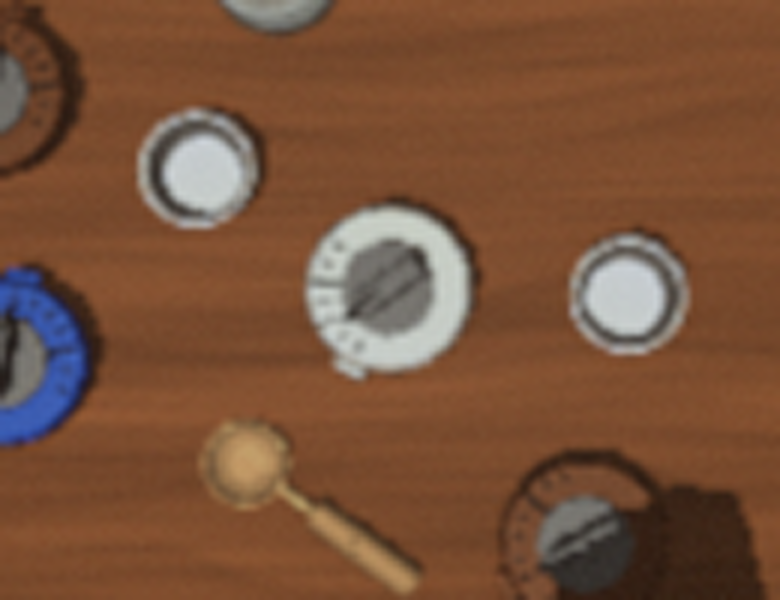

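The crop shows the housing centre at crop (389,287), which is full pixel (254.8,197.8). The lug is at crop (350,368), the long mark at about (325,287) and the pointer towards (350,318). That puts the lug heading near 154°, the long mark at 85° (as expected) and the pointer at about 128°. Next I go above it.

>>> play_rows([
  [[0,49,-30,0,0,0,0],[0,49,-30,0,0,0,0],[0,49,-30,0,0,0,0],[0,49,-30,0,0,0,0],[0,49,-30,0,0,0,0],[0,49,-30,0,0,0,0],[0,49,-30,0,0,0,0],[0,49,-30,0,0,0,0]],
])

```text
time: 1.1
position: [0.4783, -0.1457, 0.2311]
ee_rot: [0.0, 0.983, 0.184, -0.0]
contact_force: [1.3, -0.8, 0.5]
gripper_width: 0.0851
grasp_force: 0.0
```

>>> play_rows([
  [[0,49,-30,0,0,0,0],[0,49,-30,0,0,0,0],[0,0,0,0,0,0,-10.5],[0,0,0,0,0,0,-10.5],[0,0,0,0,0,0,-10.5],[0,0,0,0,0,0,-10.5],[0,0,0,0,0,0,-10.5],[0,0,0,0,0,0,-10.5]],
])

```text
time: 2.1
position: [0.5469, -0.0559, 0.2308]
ee_rot: [-0.0, 0.74, 0.673, -0.0]
contact_force: [-0.6, 0.7, -0.3]
gripper_width: 0.0852
grasp_force: 0.0
```

>>> play_rows([
  [[0,0,0,0,0,0,-10.5],[0,0,0,0,0,0,-10.5],[0,0,0,0,0,0,-10.5],[0,0,0,0,0,0,-10.5],[0,0,0,0,0,0,-2],[0,0,0,0,0,0,0]],
])

```text
time: 2.85
position: [0.5471, -0.056, 0.231]
ee_rot: [-0.0, 0.438, 0.899, -0.0]
contact_force: [0.3, 0.8, -0.7]
gripper_width: 0.0857
grasp_force: 0.0
```

```bash
python3 - <<'E'
from h import *
s=telemetry.sense(); m=vision.camera_model("wrist"); im,d=vision.read_camera("wrist")
np.savez("w1.npz",K=m["camera_matrix"],D=m["D"],T=m["camera_from_world"],d=d)
print(s["time"],s["position"],s["ee_rot"],s["contact_force"],s["joint_positions"][5])
cv2.imwrite("pics/w1.png",cv2.cvtColor(im,cv2.COLOR_RGB2BGR))
print(proj(m,[[.547,-.055,.045]]))
E
```

```text
2.85 [ 0.54709017 -0.05597222  0.23103925] [-2.51659506e-04  4.37830858e-01  8.99057324e-01 -6.49053674e-05] [ 0.27996554  0.78297    -0.66500821] 0.6701911045496569
[[255.80360501 167.84726086]]
```

View pics/w1.png

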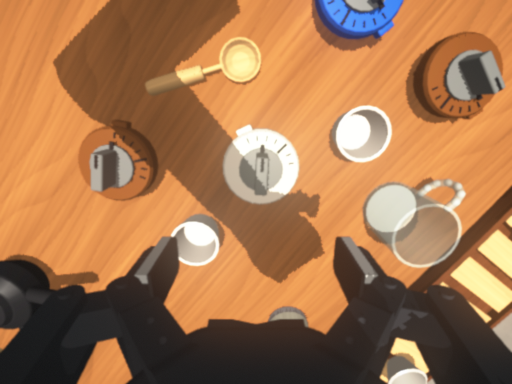

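The wrist view shows the timer partly in shadow at about (261,166), with its lug at (245,131) and the bar close to vertical in the image (265,150 to 262,190). I'll measure these.

```bash
python3 - <<'E'
from h import *
z=np.load("w1.npz"); m=dict(camera_matrix=z["K"],D=z["D"],camera_from_world=z["T"])
im=cv2.imread("pics/w1.png"); hsv=cv2.cvtColor(im,cv2.COLOR_BGR2HSV)
w=(((hsv[...,1]<70)&(hsv[...,2]>80))*255).astype(np.uint8); 
sub=np.zeros_like(w); sub[115:215,210:312]=w[115:215,210:312]
cs,_=cv2.findContours(sub,cv2.RETR_EXTERNAL,cv2.CHAIN_APPROX_NONE); c=max(cs,key=cv2.contourArea)
P=ray(m,c.reshape(-1,2),0.045)[:,:2]
# circle fit, trimmed
q=P
for _ in range(6):
    A=np.c_[2*q,np.ones(len(q))]; s=np.linalg.lstsq(A,(q**2).sum(1),rcond=None)[0]; r=np.sqrt(s[2]+s[0]**2+s[1]**2)
    e=np.hypot(*(P-s[:2]).T)-r; q=P[np.abs(e)<.0025]
print("circle",s[:2],r,len(q),len(P))
print("depth at rim,bar: ",z["d"][150,235],z["d"][168,262])
cr=cv2.resize(im[115:215,205:315],None,fx=6,fy=6,interpolation=cv2.INTER_CUBIC)
cv2.imwrite("pics/c2.png",cr)
lug=P[e>.004]; pl=ray(m,c.reshape(-1,2)[e>.004],.035)[:,:2].mean(0)
print("lug",pl,len(lug),"heading",np.degrees(np.arctan2(*(pl-s[:2])[::-1])))
E
```

```text
circle [ 0.55137277 -0.05090792] 0.04723343510806147 200 221
depth at rim,bar:  0.32866746 0.2947364
lug [ 0.50427331 -0.02685651] 18 heading 152.94881463699176
```

View pics/c2.png

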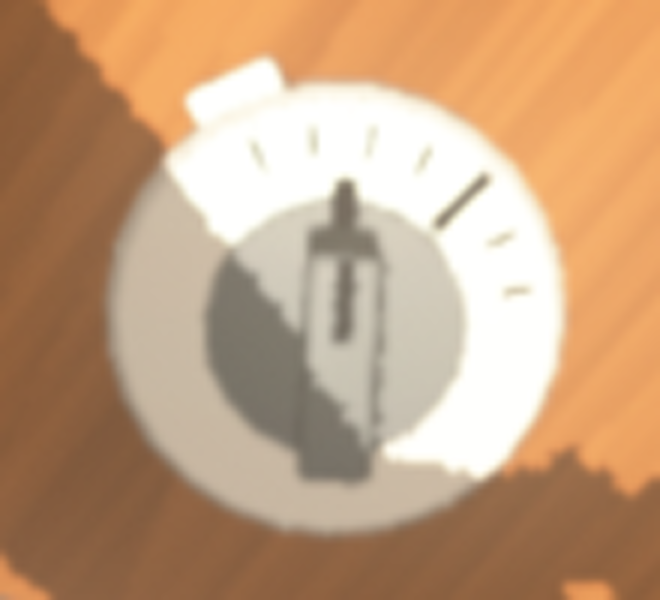

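The crop shows the bar top running from about crop (345,257) at the pointer end to (334,480). The pointer tip is at (345,185), the long mark at (462,200) and the lug at (236,95). I'll cast these to points and check the sizes.

```bash
python3 - <<'E'
from h import *
z=np.load("w1.npz"); m=dict(camera_matrix=z["K"],D=z["D"],camera_from_world=z["T"])
f=lambda u,v,h: ray(m,[[205+(u-2.5)/6,115+(v-2.5)/6]],h)[0]
a,b=f(345,257,.085),f(334,480,.085)
print("bar",a,b,np.linalg.norm(a-b),"mid",(a+b)/2,"heading",np.degrees(np.arctan2(*(a-b)[:2][::-1])))
print("width",np.linalg.norm(f(303,400,.085)-f(378,400,.085)))
c=np.array([.5514,-.0509])
print("flange mid",f(336,325,.052))
for n,p in dict(tip=f(345,185,.055),long=f(462,200,.045),lug=f(236,92,.033)).items(): print(n,p,np.hypot(*(p[:2]-c)),np.degrees(np.arctan2(*(p[:2]-c)[::-1])))
# housing from top camera
mt=vision.camera_model("top"); print(ray(mt,[[254.4,197.4]],.045))
T=z["T"]; print("cam",-T[:3,:3].T@T[:3,3],T[2,:3])
# depth based: bar top points
print(z["d"][160:190:5,262])
E
```

```text
bar [ 0.53959581 -0.03450566  0.085     ] [ 0.56449875 -0.06918963  0.085     ] 0.04269817541529301 mid [ 0.55204728 -0.05184765  0.085     ] heading 125.6781881077043
width 0.01397752759693797
flange mid [ 0.55133836 -0.05102384  0.052     ]
tip [ 0.53466511 -0.02718514  0.055     ] 0.029025005793317533 125.20951456982544
long [ 0.55647019 -0.01577457  0.045     ] 0.03548947188236658 81.78635596809009
lug [ 0.50711962 -0.02814736  0.033     ] 0.04978387813866126 152.80448874689563
[[ 0.55107098 -0.05433439  0.045     ]]
cam [0.50079723 0.00361883 0.37376534] [ 0.18327115 -0.23358494 -0.95490825]
[0.29171765 0.29366028 0.2950158  0.29944143 0.29778716 0.30123538]
```

>>> play_rows([
  [[0,0,5.5,40,0,0,2.5],[0,0,0,40,0,0,0],[0,0,0,26,0,0,0],[0,0,0,0,0,0,0],[0,0,0,0,0,0,0]],
])

```text
time: 3.52
position: [0.5523, -0.0528, 0.1263]
ee_rot: [0.001, 0.457, 0.89, 0.0]
contact_force: [-0.2, 0.1, -0.2]
gripper_width: 0.0856
grasp_force: 0.0
```

```bash
python3 - <<'E'
from h import *
s=telemetry.sense(); m=vision.camera_model("wrist"); im,d=vision.read_camera("wrist")
np.savez("w2.npz",K=m["camera_matrix"],D=m["D"],T=m["camera_from_world"],d=d)
print(s["time"],s["position"],s["ee_rot"],s["contact_force"],2*np.degrees(np.arctan2(s["ee_rot"][2],s["ee_rot"][1])))
im=cv2.cvtColor(im,cv2.COLOR_RGB2BGR)
cv2.imwrite("pics/w2.png",im)
print(proj(m,[[.5516,-.0515,.085],s["position"]]))
E
```

```text
3.525 [ 0.55233022 -0.05278278  0.12633433] [6.63420742e-04 4.56677409e-01 8.89632102e-01 1.62679272e-04] [-0.1787497   0.14070552 -0.24226167] 125.65415883708827
[[255.35025378 210.52598521]
 [255.10513383 238.98457884]]
```

View pics/w2.png

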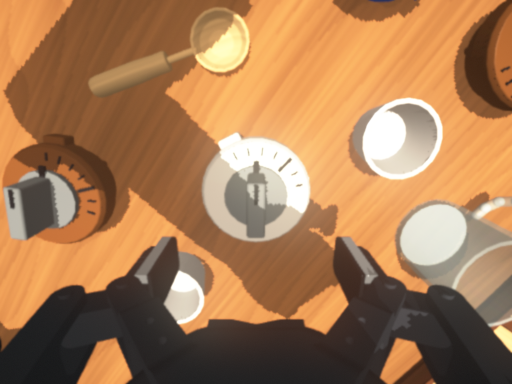

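The bar is upright in the image at x≈257, from y≈178 to 238, and midway between the fingers (178 and 335), so it is aligned. I'll descend and close.

>>> play_rows([
  [[0,1,0.3,25,0,0,0],[0,0,0,25,0,0,0],[0,0,0,18,0,0,0],[0,0,0,0,0,0,0],[0.5,0,0,0,0,0,0],[0.65,0,0,0,0,0,0],[0.72,0,0,0,0,0,0],[0.76,0,0,0,0,0,0]],
])

```text
time: 4.58
position: [0.5515, -0.0517, 0.0576]
ee_rot: [0.0, 0.456, 0.89, 0.0]
contact_force: [-1.2, -0.4, 0.3]
gripper_width: 0.0205
grasp_force: 0.0
```

>>> play_rows([
  [[0.79,0,0,0,0,0,0],[0.82,0,0,0,0,0,0],[0.85,0,0,0,0,0,0],[0.9,0,0,0,0,0,0],[1,0,0,0,0,0,0],[1,0,0,0,0,0,0]],
])

```text
time: 5.32
position: [0.5513, -0.0516, 0.0573]
ee_rot: [0.0, 0.456, 0.89, 0.0]
contact_force: [-0.4, 0.5, 1.9]
gripper_width: 0.0129
grasp_force: 59.2
```

>>> play_rows([
  [[1,0,0,1,0,0,0],[1,0,0,0,0,0,0]],
])

```text
time: 5.58
position: [0.5512, -0.0516, 0.0562]
ee_rot: [-0.0, 0.456, 0.89, 0.0]
contact_force: [-0.1, 0.1, 1.1]
gripper_width: 0.0132
grasp_force: 59.4
```

>>> play_rows([
  [[1,0,0,1,0,0,0],[1,0,0,0,0,0,0]],
])

```text
time: 5.82
position: [0.5513, -0.0516, 0.0552]
ee_rot: [0.0, 0.456, 0.89, 0.0]
contact_force: [0.3, 0.4, 2.0]
gripper_width: 0.013
grasp_force: 59.4
```

>>> play_rows([
  [[1,0,0,0.5,0,0,0],[1,0,0,0,0,0,0]],
])

```text
time: 6.08
position: [0.5513, -0.0516, 0.055]
ee_rot: [0.0, 0.456, 0.89, 0.0]
contact_force: [-0.8, 0.4, 4.5]
gripper_width: 0.013
grasp_force: 59.7
```

>>> play_rows([
  [[1,0,0,0.5,0,0,0],[1,0,0,0,0,0,0],[1,0,0,0,0,0,0]],
])

```text
time: 6.45
position: [0.5513, -0.0516, 0.0547]
ee_rot: [0.0, 0.456, 0.89, 0.0]
contact_force: [-1.7, 0.9, 6.8]
gripper_width: 0.013
grasp_force: 60.2
```

>>> play_rows([
  [[1,0,0,0.5,0,0,0],[1,0,0,0,0,0,0],[1,0,0,0,0,0,0]],
])

```text
time: 6.82
position: [0.5513, -0.0516, 0.0544]
ee_rot: [0.0, 0.456, 0.89, 0.0]
contact_force: [-1.4, 1.5, 8.0]
gripper_width: 0.013
grasp_force: 60.6
```

>>> play_rows([
  [[1,0,0,0.5,0,0,0],[1,0,0,0.5,0,0,0],[1,0,0,0,0,0,0],[1,0,0,0,0,0,0]],
])

```text
time: 7.32
position: [0.5513, -0.0516, 0.054]
ee_rot: [0.0, 0.456, 0.89, 0.0]
contact_force: [-3.8, 1.7, 12.3]
gripper_width: 0.0133
grasp_force: 61.2
```

```bash
python3 - <<'E'
from h import *
a=[]
for i in range(6):
    s=telemetry.sense(); a.append(np.r_[s["contact_force"],s["ft_torque"]]); vision.read_camera("top")
print(np.array(a).round(2), np.mean(a,0).round(2))
E
```

```text
[[-3.790e+00  1.720e+00  1.225e+01  3.100e-01  9.200e-01 -6.000e-02]
 [-4.270e+00  1.390e+00  1.312e+01  2.400e-01  9.000e-01 -4.000e-02]
 [-3.200e+00  5.900e-01  1.273e+01  3.400e-01  8.900e-01 -2.000e-02]
 [-4.710e+00  1.300e+00  1.249e+01  3.400e-01  8.900e-01 -1.000e-02]
 [-3.430e+00  1.330e+00  1.298e+01  2.700e-01  8.800e-01  1.000e-02]
 [-5.070e+00  1.630e+00  1.275e+01  2.900e-01  8.800e-01  1.000e-02]] [-4.08  1.33 12.72  0.3   0.89 -0.02]
```

>>> play_rows([
  [[1,0.4,-0.3,0.3,0,0,0],[1,0,0,0,0,0,0],[1,0,0,0,0,0,0]],
])

```text
time: 8.0
position: [0.5513, -0.0516, 0.0539]
ee_rot: [0.001, 0.456, 0.89, 0.0]
contact_force: [-2.7, 0.3, 14.2]
gripper_width: 0.013
grasp_force: 61.3
```

```bash
cat > f.py <<'E'
from h import *
a=[]
for i in range(4):
    s=telemetry.sense(); a.append(np.r_[s["contact_force"],s["ft_torque"]]); vision.read_camera("top")
print(s["time"],np.mean(a,0).round(2),s["position"].round(4) if hasattr(s["position"],"round") else s["position"],2*np.degrees(np.arctan2(s["ee_rot"][2],s["ee_rot"][1])))
E
python3 f.py
```

```text
8.15 [-3.07e+00  1.10e+00  1.36e+01  2.50e-01  7.60e-01 -1.00e-02] [ 0.5513 -0.0516  0.0539] 125.68778296664586
```

>>> play_rows([
  [[1,0.6,-0.45,0,0,0,0],[1,0.6,-0.45,0.2,0,0,0],[1,0,0,0,0,0,0]],
])

```text
time: 8.57
position: [0.5512, -0.0516, 0.054]
ee_rot: [0.002, 0.456, 0.89, 0.0]
contact_force: [-1.0, -0.1, 13.1]
gripper_width: 0.0129
grasp_force: 61.1
```

```bash
python3 f.py
```

```text
8.725 [-0.52  0.14 12.84  0.09  0.29  0.02] [ 0.5512 -0.0516  0.054 ] 125.68549586906346
```

>>> play_rows([
  [[1,0,0,0.5,0,0,0],[1,0,0,0,0,0,0],[1,0,0,0,0,0,4],[1,0,0,0,0,0,4],[1,0,0,0,0,0,4]],
])

```text
time: 9.4
position: [0.5513, -0.0515, 0.0538]
ee_rot: [0.002, 0.548, 0.837, 0.001]
contact_force: [-0.8, 0.5, 14.3]
gripper_width: 0.0129
grasp_force: 61.3
```

```bash
python3 f.py; python3 - <<'E'
from h import *
im,_=vision.read_camera("top"); np.save("t1.npy",im)
E
```

```text
9.55 [-1.29  0.63 14.63  0.15  0.38  0.07] [ 0.5514 -0.0515  0.0538] 113.68096726116806
```

```bash
cat > lug.py <<'E'
from h import *
import sys
m=vision.camera_model("wrist"); im,d=vision.read_camera("wrist")
np.savez("wl.npz",K=m["camera_matrix"],D=m["D"],T=m["camera_from_world"])
im=cv2.cvtColor(im,cv2.COLOR_RGB2BGR); cv2.imwrite(f"pics/{sys.argv[1]}.png",im)
P=np.array([.5513,-.0515,0.]); ang=np.radians(152.7)
print("expect lug px",proj(m,[P+[.055*np.cos(ang),.055*np.sin(ang),.028]]),"centre",proj(m,[P+[0,0,.042]]))
u=proj(m,[P+[0,0,.042]])[0]
E
python3 lug.py w3
```

```text
expect lug px [[200.38408226 159.47064256]] centre [[254.82530546 230.16157744]]
```

View pics/w3.png

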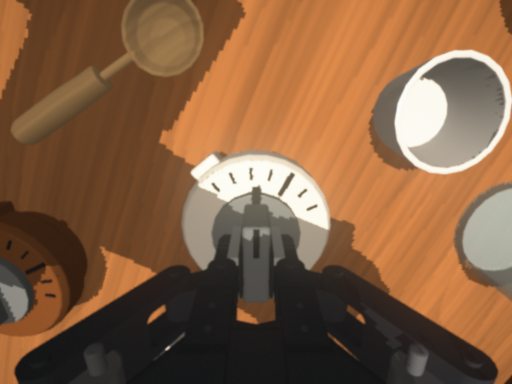

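The lug is at (205,166), as expected, and the pointer sits between the 0.6 and 0.9 marks. The dial turned and the timer held.

>>> play_rows([
  [[1,0,0,0,0,0,4],[1,0,0,0,0,0,4],[1,0,0,0,0,0,4],[1,0,0,0,0,0,4]],
])

```text
time: 10.2
position: [0.5515, -0.0514, 0.0538]
ee_rot: [0.002, 0.659, 0.752, 0.001]
contact_force: [-1.5, 1.2, 14.1]
gripper_width: 0.0133
grasp_force: 61.3
```

>>> play_rows([
  [[1,0,0,0,0,0,4],[1,0,0,0,0,0,4],[1,0,0,0,0,0,4],[1,0,0,0,0,0,4]],
])

```text
time: 10.7
position: [0.5517, -0.0515, 0.0539]
ee_rot: [0.002, 0.757, 0.653, 0.002]
contact_force: [-0.9, 0.6, 13.7]
gripper_width: 0.0133
grasp_force: 61.2
```

```bash
python3 f.py
```

```text
10.85 [-0.67  0.83 13.75  0.2   0.24  0.08] [ 0.5517 -0.0514  0.0539] 81.68286095433646
```

>>> play_rows([
  [[1,0,0,0.2,0,0,4],[1,0,0,0,0,0,4],[1,0,0,0,0,0,4],[1,0,0,0,0,0,4],[1,0,0,0,0,0,4],[1,0,0,0,0,0,4],[1,0,0,0,0,0,2]],
])

```text
time: 11.78
position: [0.552, -0.0515, 0.0538]
ee_rot: [0.002, 0.884, 0.467, 0.002]
contact_force: [-0.4, 0.1, 14.6]
gripper_width: 0.0129
grasp_force: 61.3
```

```bash
python3 f.py;python3 lug.py w4
```

```text
11.925 [-0.13  0.63 14.01  0.18  0.16  0.15] [ 0.552  -0.0516  0.0538] 55.701649944306936
expect lug px [[175.21051172 231.35330868]] centre [[253.70429424 231.6177553 ]]
```

View pics/w4.png

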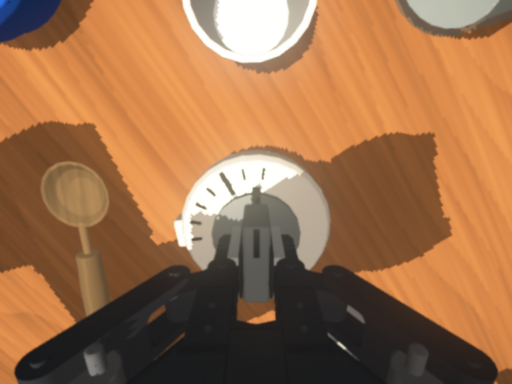

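The pointer at (257,190) is just short of the last mark (263,173), and the lug has stayed put at (182,233). About 6° more, in small steps while I watch the torque.

>>> play_rows([
  [[1,0,0,0,0,0,1.5],[1,0,0,0,0,0,1.5],[1,0,0,0,0,0,0]],
])

```text
time: 12.4
position: [0.5521, -0.0516, 0.0538]
ee_rot: [0.002, 0.896, 0.444, 0.002]
contact_force: [-0.2, 0.9, 14.4]
gripper_width: 0.0131
grasp_force: 61.3
```

```bash
python3 f.py
```

```text
12.55 [ 0.11  0.86 14.27  0.17  0.17  0.13] [ 0.552  -0.0516  0.0538] 52.705713540247054
```

>>> play_rows([
  [[1,0,0,0,0,0,1.5],[1,0,0,0,0,0,0]],
])

```text
time: 12.85
position: [0.5521, -0.0516, 0.0538]
ee_rot: [0.002, 0.902, 0.432, 0.002]
contact_force: [0.1, 0.2, 14.7]
gripper_width: 0.0127
grasp_force: 61.3
```

```bash
python3 f.py
```

```text
13.0 [ 0.05  0.4  14.35  0.19  0.18  0.11] [ 0.552  -0.0516  0.0538] 51.20977340041701
```

>>> play_rows([
  [[1,0,0,0,0,0,1.5],[1,0,0,0,0,0,0]],
])

```text
time: 13.3
position: [0.5521, -0.0516, 0.0538]
ee_rot: [0.002, 0.907, 0.42, 0.002]
contact_force: [-0.0, 0.7, 14.4]
gripper_width: 0.0128
grasp_force: 61.3
```

```bash
python3 f.py
```

```text
13.45 [-0.22  0.61 14.5   0.16  0.16  0.13] [ 0.5521 -0.0516  0.0538] 49.70798764948074
```

>>> play_rows([
  [[1,0,0,0,0,0,1.5],[1,0,0,0,0,0,0]],
])

```text
time: 13.75
position: [0.5521, -0.0516, 0.0538]
ee_rot: [0.002, 0.913, 0.408, 0.002]
contact_force: [-0.7, 0.1, 14.5]
gripper_width: 0.0128
grasp_force: 61.3
```

```bash
python3 f.py
```

```text
13.9 [-0.45  0.33 14.59  0.13  0.18  0.17] [ 0.5521 -0.0516  0.0538] 48.2123715241885
```

>>> play_rows([
  [[1,0,0,0,0,0,1.5],[1,0,0,0,0,0,0]],
])

```text
time: 14.2
position: [0.5521, -0.0517, 0.0538]
ee_rot: [0.002, 0.918, 0.396, 0.002]
contact_force: [-0.0, 0.1, 13.7]
gripper_width: 0.0128
grasp_force: 61.3
```

```bash
python3 f.py;python3 lug.py w5; python3 -c "
import cv2
im=cv2.imread('pics/w5.png')[130:280,150:350];cv2.imwrite('pics/w5c.png',cv2.resize(im,None,fx=4,fy=4,interpolation=cv2.INTER_CUBIC))"
```

```text
14.35 [-0.08  0.44 14.08  0.12  0.15  0.17] [ 0.5521 -0.0517  0.0538] 46.71309286957454
expect lug px [[178.69285011 242.42658335]] centre [[253.60971547 231.82980614]]
```

View pics/w5c.png

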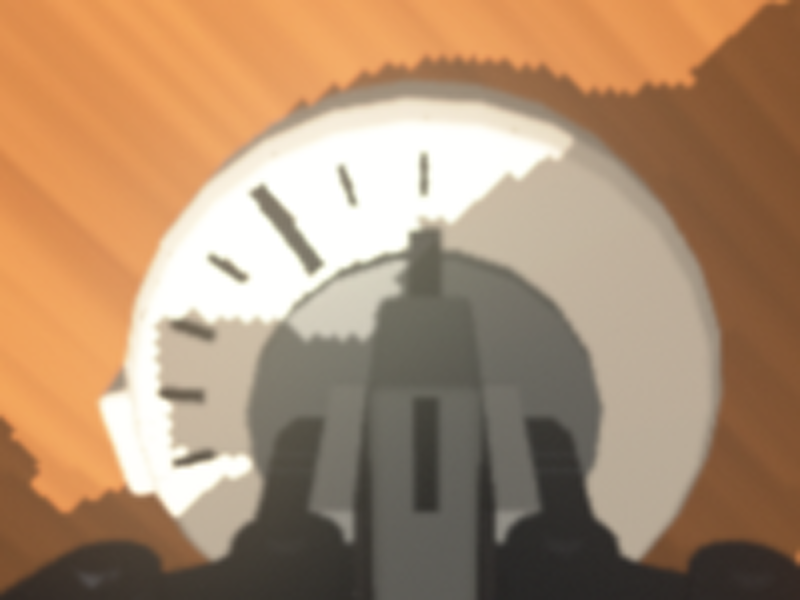

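The pointer tip (crop 425,235) lines up with the last mark (424,175). I'll nudge a little further to confirm the stop and then compute the scale angles for the turn back.

>>> play_rows([
  [[1,0,0,0,0,0,1.5],[1,0,0,0,0,0,0]],
])

```text
time: 14.7
position: [0.5521, -0.0517, 0.0538]
ee_rot: [0.002, 0.923, 0.384, 0.002]
contact_force: [0.2, -0.4, 13.8]
gripper_width: 0.013
grasp_force: 61.3
```

```bash
python3 f.py; python3 - <<'E'
from h import *
z=np.load("wl.npz"); m=dict(camera_matrix=z["K"],D=z["D"],camera_from_world=z["T"])
f=lambda u,v,h: ray(m,[[150+(u-1.5)/4,130+(v-1.5)/4]],h)[0][:2]
c=np.array([.5520,-.0516]); dz=-.003
for n,u,v,h in (("1.8",424,175,.045),("1.5",347,186,.045),("1.2",286,228,.045),(".9",228,267,.045),(".6",193,330,.045),(".3",183,396,.045),("0",195,459,.045),("tip",425,240,.055)):
    p=f(u,v,h+dz)-c; print(n,p*1000,np.hypot(*p)*1000,np.degrees(np.arctan2(p[1],p[0])))
E
```

```text
14.85 [ 0.32  0.   14.28  0.11  0.13  0.17] [ 0.5521 -0.0517  0.0538] 45.21149791913745
1.8 [26.43540343 27.03940968] 37.814814960217696 45.64713713529212
1.5 [16.94963725 33.68049649] 37.7049870254899 63.28627209932199
1.2 [ 5.6956368  35.33596665] 35.79204963829243 80.84352034409281
.9 [-5.16207669 37.05797155] 37.41577596519481 97.93012078634831
.6 [-16.61989606  33.6650925 ] 37.54409937963546 116.27478691950193
.3 [-26.03550911  27.06435786] 37.55432333505673 133.88999127030004
0 [-32.8614167   18.11083627] 37.52166171310085 151.1396243749937
tip [21.7170407  21.88535781] 30.831781383262182 45.2211761756554
```

```bash
python3 lug.py w6; python3 - <<'E'
import cv2,numpy as np
for n in("w4","w5","w6"):
    g=255-cv2.cvtColor(cv2.imread(f"pics/{n}.png"),cv2.COLOR_BGR2GRAY)[168:176,245:275].astype(float)
    r=g-np.median(g); r[r<40]=0; ys,xs=np.mgrid[168:176,245:275]
    print(n,(r*xs).sum()/r.sum(),(r*ys).sum()/r.sum(),r.sum())
E
```

```text
expect lug px [[179.42945444 244.19730675]] centre [[253.58071216 231.85435012]]
w4 262.9752504419564 171.68414849734827 1697.0
w5 255.50747384155457 171.7660687593423 1338.0
w6 257.4919881305638 172.11513353115728 1685.0
```

>>> play_rows([
  [[1,0,0,0,0,0,-4],[1,0,0,0,0,0,-4],[1,0,0,0,0,0,-4],[1,0,0,0,0,0,-4],[1,0,0,0,0,0,-4],[1,0,0,0,0,0,-4],[1,0,0,0,0,0,-4],[1,0,0,0,0,0,-4]],
])

```text
time: 15.95
position: [0.5518, -0.0516, 0.0538]
ee_rot: [0.002, 0.781, 0.624, 0.002]
contact_force: [-0.8, 1.1, 14.2]
gripper_width: 0.0128
grasp_force: 61.5
```

>>> play_rows([
  [[1,0,0,0,0,0,-2.5],[1,0,0,0,0,0,0]],
])

```text
time: 16.2
position: [0.5518, -0.0516, 0.0538]
ee_rot: [0.002, 0.768, 0.641, 0.002]
contact_force: [-0.6, 0.3, 14.4]
gripper_width: 0.0127
grasp_force: 61.4
```

```bash
python3 f.py;python3 lug.py w7; python3 -c "
import cv2
im=cv2.imread('pics/w7.png')[130:280,150:350];cv2.imwrite('pics/w7c.png',cv2.resize(im,None,fx=4,fy=4,interpolation=cv2.INTER_CUBIC))"
```

```text
16.35 [-0.48  0.73 14.84  0.19  0.26 -0.09] [ 0.5518 -0.0515  0.0538] 79.67760120660843
expect lug px [[175.13250994 199.63389836]] centre [[253.90327666 230.78335011]]
```

View pics/w7c.png

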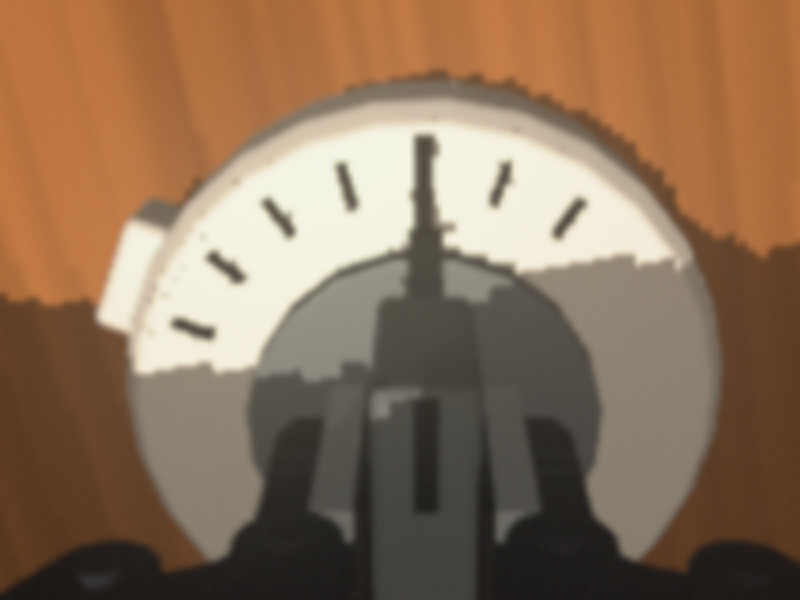

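The pointer is in line with the long mark (crop x≈425) and the lug is in place. I'll ease the press off, undo the sideways correction and open.

>>> play_rows([
  [[1,-0.1,0.6,-1,0,0,0],[1,-0.1,0.6,-1,0,0,0],[1,-0.1,0.6,-1,0,0,0],[1,0,0,0,0,0,0]],
])

```text
time: 16.95
position: [0.5518, -0.0516, 0.0549]
ee_rot: [0.0, 0.768, 0.641, 0.001]
contact_force: [0.8, 2.0, 4.1]
gripper_width: 0.013
grasp_force: 59.9
```

```bash
python3 f.py
```

```text
17.1 [ 0.93  1.8   4.14  0.33 -0.2  -0.06] [ 0.5517 -0.0516  0.0549] 79.68736783618397
```

Force is now 4 N. I'll open slowly, wait, then rise straight up.

>>> play_rows([
  [[0.8,0,0,0,0,0,0],[0.7,0,0,0,0,0,0],[0.4,0,0,0,0,0,0],[0,0,0,0,0,0,0],[0,0,0,0,0,0,0],[0,0,0,0,0,0,0]],
])

```text
time: 17.9
position: [0.5511, -0.0517, 0.0546]
ee_rot: [0.0, 0.768, 0.641, -0.0]
contact_force: [-0.2, 0.1, -0.1]
gripper_width: 0.0853
grasp_force: 0.0
```

>>> play_rows([
  [[0,0,0,-15,0,0,0],[0,0,0,-30,0,0,0],[0,0,0,-50,0,0,0],[0,0,0,-50,0,0,0],[0,0,0,-28,0,0,0],[0,0,0,0,0,0,0],[0,0,0,0,0,0,0]],
])

```text
time: 18.77
position: [0.5506, -0.0515, 0.2274]
ee_rot: [-0.0, 0.768, 0.641, -0.0]
contact_force: [-0.3, 0.0, -1.2]
gripper_width: 0.0853
grasp_force: 0.0
```

```bash
python3 f.py; python3 lug.py w8; python3 - <<'E'
from h import *
z=np.load("wl.npz"); m=dict(camera_matrix=z["K"],D=z["D"],camera_from_world=z["T"])
im=cv2.imread("pics/w8.png"); hsv=cv2.cvtColor(im,cv2.COLOR_BGR2HSV)
w=(((hsv[...,1]<70)&(hsv[...,2]>80))*255).astype(np.uint8)
u,v=proj(m,[[.5515,-.0516,.05]])[0].astype(int); sub=np.zeros_like(w); sub[v-50:v+50,u-52:u+52]=w[v-50:v+50,u-52:u+52]
cs,_=cv2.findContours(sub,cv2.RETR_EXTERNAL,cv2.CHAIN_APPROX_NONE); c=max(cs,key=cv2.contourArea).reshape(-1,2)
P=ray(m,c,0.045)[:,:2]; q=P
for _ in range(6):
    A=np.c_[2*q,np.ones(len(q))]; s=np.linalg.lstsq(A,(q**2).sum(1),rcond=None)[0]; r=np.sqrt(s[2]+s[0]**2+s[1]**2)
    e=np.hypot(*(P-s[:2]).T)-r; q=P[np.abs(e)<.0025]
l=ray(m,c[e>.004],.035)[:,:2].mean(0)
print("centre",s[:2],r,"lug",l,np.degrees(np.arctan2(*(l-s[:2])[::-1])))
# black pointer pixels near the dial
g=cv2.cvtColor(im,cv2.COLOR_BGR2GRAY); ys,xs=np.nonzero(g[v-45:v+45,u-45:u+45]<75); p=ray(m,np.c_[xs+u-45,ys+v-45],.05)[:,:2]-s[:2]
k=np.hypot(*p.T)<.042; a=np.degrees(np.arctan2(p[:,1],p[:,0]))
print("dark",k.sum(),[(int(t),int(((a>=t)&(a<t+5)&k).sum())) for t in range(-180,180,5) if ((a>=t)&(a<t+5)&k).sum()])
E
```

```text
18.925 [ 0.1  -0.12 -0.2  -0.02  0.01  0.  ] [ 0.5502 -0.0515  0.2264] 79.68421005764965
expect lug px [[215.400134   154.27682728]] centre [[256.37197029 168.97205566]]
centre [ 0.55252614 -0.05055684] 0.047347151400674206 lug [ 0.50604867 -0.02365391] 149.93610254306816Traceback (most recent call last):
  File "<stdin>", line 14, in <module>
  File "h.py", line 5, in ray
    p=cv2.undistortPoints(np.array(uv,float).reshape(-1,1,2),np.array(K),D).reshape(-1,2)
      ~~~~~~~~~~~~~~~~~~~^^^^^^^^^^^^^^^^^^^^^^^^^^^^^^^^^^^^^^^^^^^^^^^^^^
cv2.error: OpenCV(4.12.0) /io/opencv/modules/calib3d/src/undistort.dispatch.cpp:347: error: (-215:Assertion failed) CV_IS_MAT(_src) && CV_IS_MAT(_dst) && (_src->rows == 1 || _src->cols == 1) && (_dst->rows == 1 || _dst->cols == 1) && _src->cols + _src->rows - 1 == _dst->rows + _dst->cols - 1 && (CV_MAT_TYPE(_src->type) == CV_32FC2 || CV_MAT_TYPE(_src->type) == CV_64FC2) && (CV_MAT_TYPE(_dst->type) == CV_32FC2 || CV_MAT_TYPE(_dst->type) == CV_64FC2) in function 'cvUndistortPointsInternal'
```

After release the timer's centre is about 1 mm and its lug about 4 mm from the start, well within limits. The lug's roughly 3° clockwise turn fits having pushed against the stop. Handing in.

```bash
python3 -c "
from plant import order
print(order.hand_in())"
```

```text
the job is handed in; nothing more can be done
None
```

I wound the timer's dial to the end stop, turned it back to the long mark, released it and handed the job in; the hand-in gave no verdict. The pointer was last seen on the mark just before I let go and I did not view it again after. The timer ended about 1 mm from its start at the centre and 4 mm at the lug.

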